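Lock the indexing disc with its lock bar

TASK

Lock the indexing fixture: push against one of the two upright pins on the slotted disc to turn the disc until its slot lines up with the lock bar, then push the bar by its upright plate along its channel, through the slot, until the plate is fully home against the two pillars. Only push with the fingertips: do not lift the bar, and leave the loose bearing parts beside the fixture where they are.

Things in the scene. Friction and masses are not known exactly. Their poses are not given: they have to be found in the camera images.
- index_fixture: Fixed fixture: grey base plate 300 x 100 mm, 12 mm thick, flat on the table; origin at the centre of its underside, z up, x axis = the direction the bar is pushed. The disc's upright axis is at x = +65 mm, y = 0. The bar's channel runs along y = 0 from x = -145 to +5 mm, 14 mm wide between two walls 12 mm wide, 23 mm above the table (screws to 27 mm).
- portal (a point): Portal over the disc end of the channel: two fixed steel pillars, 14 mm wide, 16 mm apart, 12 mm thick along x, with a top piece, 56 mm high in all. The bar passes between them; its push plate stops against them. This point: between the pillars, at their faces towards the push plate (fixture x = -7 mm), 40 mm above the table.
- keeper (a point): Keeper beyond the disc: two fixed steel blocks 24 mm long, 30 mm high (screws to 34 mm), with a 15 mm gap that takes the bar's nose. This point: middle of the gap, at its mouth towards the disc (fixture x = +113 mm), 30 mm above the table.
- lock_disc (a joint): Turn of the slotted disc about its upright axis, rad, counter-clockwise positive seen from above, no end stops. At 0 (and every half turn, pi) the slot lies along the fixture's x axis, in line with the bar. It turns against a light friction of about 0.06 N m (some 2 N at a pin) and stays where it is left.
- slot (a point): Centre of the disc's top face, on its axis, 30 mm above the table; x axis along the slot, y towards pin_a. Steel disc 84 mm across; its 16 mm wide slot runs right across through the centre, open at the top and both ends. The bar's nose finds its way in, turning the disc the rest, if the slot is up to 0.09 rad off; if much further off the disc's rim blocks it.
- pin_a (a point): Upright steel pin on the disc, 12 mm across, 29 mm from the disc's axis, at right angles to the slot (disc's +y side). It stands from the disc's top at z = 30 mm to z = 60 mm; this point is on the pin's axis at mid-height, 45 mm above the table.
- pin_b (a point): The other such pin, on the opposite side of the disc (-y side).
- lock_bar: Lock bar, loose in the channel, steel, about 0.3 kg, 11 mm wide, 13 mm high. Origin on its underside below its push plate; x along the bar to its nose (= fixture's x). Tail 8 mm behind, nose tip 139 mm ahead; last 15 mm taper to 5 mm wide. Origin starts at x = -130 to -120 mm in the fixture's frame, nose 4 to 14 mm short of the disc; home it is at x = -12 mm. Slides against 1 to 2 N.
- push_plate (a point): Centre of the bar's push plate: 10 mm thick along the bar, 40 mm wide, from 26.5 to 60.5 mm above the table; this point is 43.5 mm above the table. To move the bar, push the plate's rear face (5 mm behind this point) in the fixture's +x direction.
- bearing_09: Loose bearing cone beside the fixture, 50 mm across, 18 mm high; leave alone. Origin at the centre of its underside.
- bearing_10: Another loose bearing cone like it, on the other long side of the fixture; leave alone.
- outer_ring_2: Loose thin bearing ring beside the fixture, 48 mm across, 12 mm high; leave alone. Origin at the centre of its underside.
There are look-alikes about, which are no part of the job. Of the things shaped like the lock_bar, the steel one is meant.

How it is judged:
By the outcome, as a careful person would: the job done as asked, in the order asked, and still so for the second after the job is handed in, with the robot touching nothing.
It also fails if it takes over 54 s, if anything falls off the work surface, if the arm or the gripper's body presses on something with over 40 N, if the wrist force passes 120 N, or if a joint passes its speed limit or range.

ROBOT

A 6-joint arm with a two-finger parallel gripper is mounted at the origin on a cart in front of the work surface, level with it; the furniture and walls round the work are solid. World frame = base frame: x ahead of the robot, y to its left, z up, the work surface at z = 0. Lengths are in m, angles in rad, forces in N, time in s.
With the tool pointing down it reaches from about 0.325 to 0.85 m from the base axis. Payload 4.4 kg.
Tool frame: the origin (TCP) lies between the finger pads; the fingertips stand 25 mm ahead of it and the grasp point (between the pads) lies 6 mm ahead of it (arm.tcp_to_tips is the distance from the TCP to the fingertips, in m); y points along the fingers, z is the direction in which the jaws open and shut, and the axes are right-handed (so a half turn about y gives the same grasp; the last joint's range is limited). The gripper opens to 94 mm and grips with 3 to 60 N. Pads are 16 mm wide; open, the fingers measure 119 mm over their backs; the gripper's body (75 mm by 177 mm) begins 78 mm behind the grasp point.
Start: joints at [-1.419, 0.207, 1.542, -0, 1.393, -0.15], TCP at [0.171, -0.549, 0.23] pointing down, gripper open.
Joint ranges: [-2.73, 2.73], [-0.86, 2.22], [0.23, 2.46], [-1.11, 4.25], [0.08, 2.63], [-2.82, 2.82]. Speed limits (rad/s): [2.79, 2.79, 3.14, 3.14, 3.14, 3.14].

INTERFACE

Orientations are given as [roll, pitch, yaw] about the fixed x, y, z axes, in that order (R = Rz(yaw) Ry(pitch) Rx(roll)).
In Python, from workcell import arm, eyes, workorder gives the robot as it stands. The module is installed in compiled form; this text tells all that it offers.
- The arm moves only by the tool drive_tool, never from a script. Its argument "rows" is a list that holds one entry, the list of rows, each a list of 7 numbers: the shift along the tool's x, y, z in m, then the turn, a rotation vector about the tool's x, y, z in degrees, then the finger opening in m, from 0 to 0.094. A call has exactly 5 rows; each row is the pose to reach, as a shift and turn from the pose commanded when the call began, along the tool's axes at that moment; what a row does not reach only later rows make up. A row lasts 1/10 s, in which the tool goes at most 50 mm and 8.59 degrees, less where a joint would pass 70% of its speed; a pose out of reach is approached as far as the arm can. A call with a gripper value outside its range is refused whole. The fingers move at their own pace and stop on an object; "squeeze" is the grip in N (left out, the last holds). Time passes only in rows, so rows that repeat a pose let the fingers close, or fill a call up. It gives the time, the measured TCP pose, the force and the opening at its end, in the units of the state.
- arm.read_state(): the state, without advancing time (a new reading comes with each control period).
- eyes.capture(name): name is "side" or "top" or "wrist"; returns a dict with "pixels" (384x512x3 uint8, red, green, blue), "z_map" (384x512 float32, m along the optical axis (not along the pixel's ray), 0 where there is no reading), "fx", "fy", "cx", "cy" (pixels), "eye" and "orientation" of the camera in the world. Camera axes: x right, y up, looking along -z (the intrinsics and any distortion apply to the point x, -y, -z); pixel columns grow to the right and rows downward; lengths in m; the calibration is good to about 2 mm. A picture is of the moment at which its call begins.
- workorder.close_job(): hands the job in, once; it reports no verdict.
The state is a dict: "time_s": time; "joints": joint angles; "joint_velocities": joint speeds; "joint_torque": joint torques, N m; "ee_pos": TCP position; "orientation": TCP orientation; "ft_force": force on the tool from outside, world axes, zero at the start; "wrist_torque": the same for the moment, N m; "grip_width": finger opening in m.
Only numpy, scipy, OpenCV 4.12 (cv2) and the standard library are available. Lean on these libraries where they do the work, as an engineer would, in place of code of your own. Each camera call takes 0.05 s, during which the arm holds its last target.

## Working session

There is one attempt and no reset: what is moved stays moved. The work goes in short steps, Python scripts to look and compute and a tool call to move; the robot and the scene stay as the last step left them, time stands still between calls to the robot, and variables do not carry over. Pictures are saved under pics/ and viewed, and the job is handed in when it is done.

Besides the shell and the picture viewer there is one more tool, called after ">>>" by a JSON object that holds its "op" and its "data". drive_tool: Moves the arm, as the interface text tells. Its arguments: {"type":"object","properties":{"rows":{"type":"array","items":{"type":"array","items":{"type":"array","items":{"type":"number"}}}},"squeeze":{"type":"number"}},"required":["rows"]}

```bash
mkdir -p pics; cat > h.py <<'E'
import numpy as np,cv2
from workcell import arm,eyes,workorder
from scipy.spatial.transform import Rotation as R
def cap(n):
    c=eyes.capture(n); np.savez('pics/%s.npz'%n,**{k:np.array(v) for k,v in c.items()}); return c
def load(n): return dict(np.load('pics/%s.npz'%n))
def rot(o):
    o=np.array(o); 
    return o if o.shape==(3,3) else (R.from_quat(o).as_matrix() if o.shape==(4,) else R.from_euler('xyz',o).as_matrix())
def w(c,u,v,z=None):
    d=np.array([(u-c['cx'])/c['fx'],-(v-c['cy'])/c['fy'],-1.0]); M=rot(c['orientation'])
    if z is None: return c['eye']+M@(d*c['z_map'][int(round(v)),int(round(u))])
    r=M@d; return c['eye']+r*(z-c['eye'][2])/r[2]
def pj(c,p):
    q=rot(c['orientation']).T@(np.array(p)-c['eye']); return c['cx']+c['fx']*q[0]/-q[2], c['cy']-c['fy']*q[1]/-q[2]
def save(c,name,crop=None,s=1):
    im=c['pixels'][:,:,::-1]
    if crop: im=im[crop[1]:crop[3],crop[0]:crop[2]]
    cv2.imwrite('pics/'+name,cv2.resize(im,None,fx=s,fy=s,interpolation=cv2.INTER_CUBIC))
E
python3 - <<'E'
from h import *
print(arm.read_state())
for n in ['top','side']:
    c=cap(n); save(c,n+'1.png',s=1.5); print(n,{k:v for k,v in c.items() if k not in('pixels','z_map')})
E
```

```text
{'time_s': 0.0, 'joints': array([-1.41953009e+00,  2.07439513e-01,  1.54294440e+00, -5.47357257e-06,
        1.39349460e+00, -1.50478907e-01]), 'joint_velocities': array([ 0.00190213,  0.00048695, -0.00061024, -0.00081231, -0.00120719,
       -0.00052679]), 'joint_torque': array([ 9.84593476e-05, -3.70880234e+01, -2.81414527e+01,  6.99735736e-02,
        3.61016218e-02, -1.52626762e-04]), 'ee_pos': array([ 0.17076705, -0.5482697 ,  0.22928421]), 'orientation': array([-1.57305716e+00,  3.37352260e-04, -2.83984692e+00]), 'ft_force': array([0.11501917, 0.34861056, 0.32161807]), 'wrist_torque': array([-0.01577788, -0.00027192,  0.01437615]), 'grip_width': 0.09414803074677114}
top {'fx': 415.8741611471481, 'fy': 415.8741611471481, 'cx': 257.3328616588191, 'cy': 184.9529847194688, 'eye': array([ 0.37692998, -0.14502184,  0.9062793 ]), 'orientation': array([ 0.19426694,  0.02218677, -1.57006678])}
side {'fx': 487.7492620048755, 'fy': 487.7492620048755, 'cx': 249.342732943773, 'cy': 192.55924476201028, 'eye': array([0.43965232, 0.71189202, 0.51333661]), 'orientation': array([ 1.07931384e+00, -1.65082606e-03, -3.05363380e+00])}
```

View pics/top1.png

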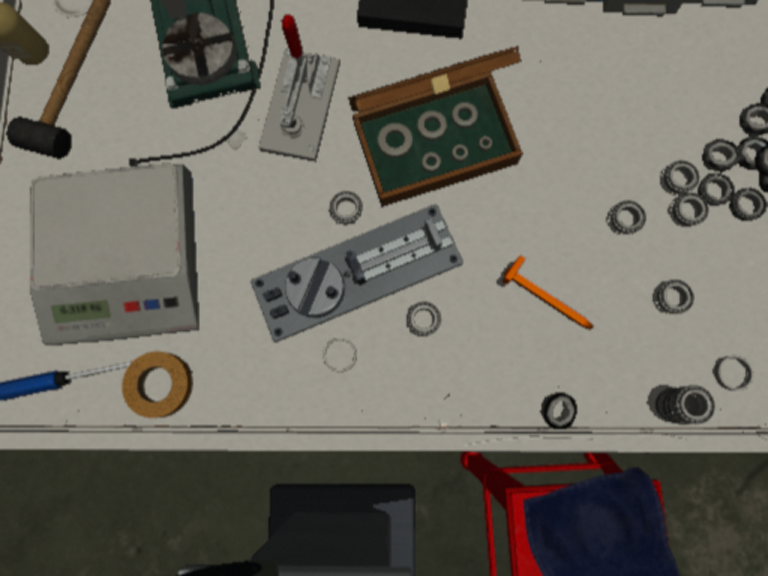

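View pics/side1.png

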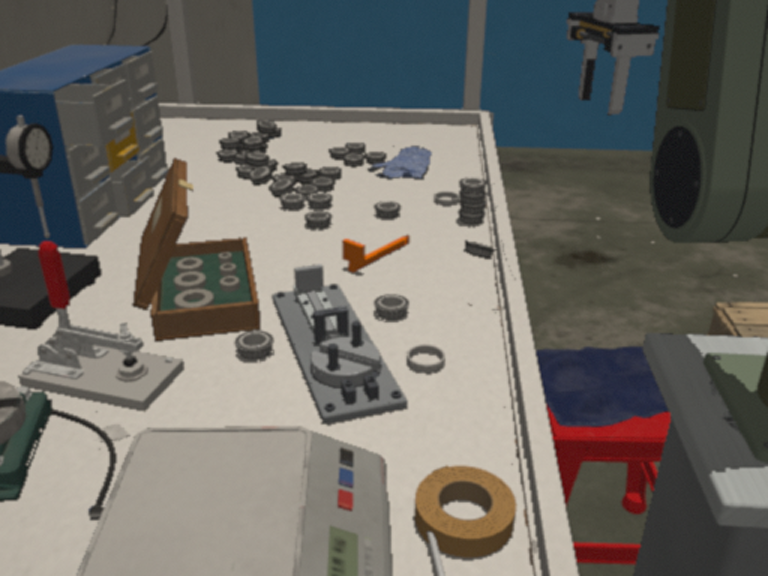

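```bash
python3 - <<'E'
from h import *
c=load('top'); save(c,'topc.png',(160,130,315,232),5)
E
```

```text
(no output)
```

View pics/topc.png

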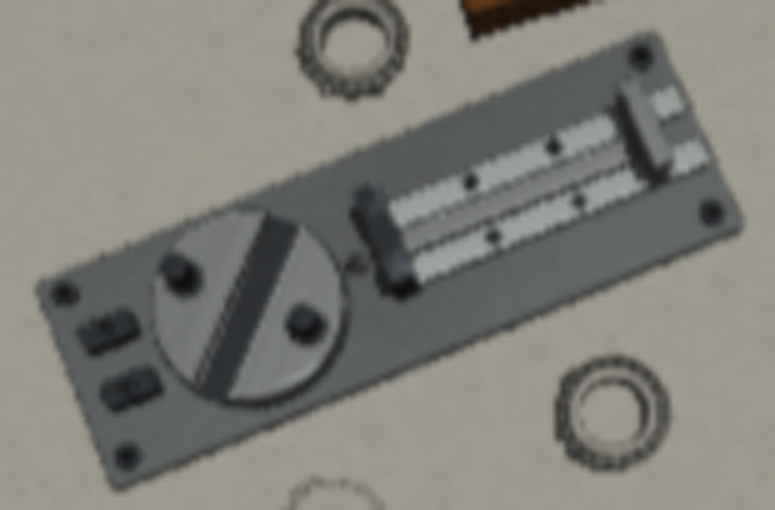

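```bash
cat >> h.py <<'E'
def cr(c,x,y,z,o=(160,130),s=5): return w(c,o[0]+(x+.5)/s-.5,o[1]+(y+.5)/s-.5,z)
E
python3 - <<'E'
from h import *
c=load('top')
P={k:cr(c,*v) for k,v in dict(kl=(37,288,.012),kb=(118,490,.012),pr=(742,232,.012),pt=(655,32,.012),disc=(248,306,.03),a=(180,270,.06),b=(306,321,.06),s1=(283,220,.03),s2=(213,395,.03),pl1=(628,85,.0605),pl2=(660,172,.0605)).items()}
for k,v in P.items(): print(k,v.round(4))
m=(P['kl']+P['kb']+P['pr']+P['pt'])/4
d=(P['kl']+P['kb']-P['pr']-P['pt']); a=np.arctan2(d[1],d[0]); e=P['kb']+P['pr']-P['kl']-P['pt']
print('center',m,'yaw',a,np.degrees(a), 'yaw from e',np.degrees(np.arctan2(e[1],e[0]))-90, np.linalg.norm(d)/2,np.linalg.norm(e)/2)
F=R.from_euler('z',a).as_matrix()
for k,v in P.items(): print(k,((v-m)@F*1000).round(1))
E
```

```text
kl [0.5486 0.0738 0.012 ]
kb [0.4597 0.0348 0.012 ]
pr [ 0.5725 -0.2363  0.012 ]
pt [ 0.6644 -0.1995  0.012 ]
disc [ 0.5369 -0.0221  0.03  ]
a [0.5468 0.0025 0.06  ]
b [ 0.5251 -0.0505  0.06  ]
s1 [ 0.5747 -0.0364  0.03  ]
s2 [ 0.4984 -0.008   0.03  ]
pl1 [ 0.6256 -0.1848  0.0605]
pl2 [ 0.5877 -0.1977  0.0605]
center [ 0.56130907 -0.08179159  0.012     ] yaw 1.968348477399828 112.77806036601186 yaw from e -247.2653585334605 0.2952403850524053 0.09797390759764119
kl [148.4 -48.5   0. ]
kb [146.9  48.5   0. ]
pr [-146.8   49.5    0. ]
pt [-148.4  -49.5    0. ]
disc [64.5 -0.7 18. ]
a [ 83.3 -19.3  48. ]
b [42.9 21.3 48. ]
s1 [ 36.7 -30.   18. ]
s2 [92.4 29.4 18. ]
pl1 [-119.9  -19.3   48.5]
pl2 [-117.1   20.5   48.5]
```

```bash
cat >> h.py <<'E'
YAW=np.radians(112.75); CEN=np.array([0.5613,-0.0818,0.])
FX=R.from_euler('z',YAW).as_matrix()
def f2w(x,y,z): return CEN+FX@np.array([x,y,z])/1000
def w2f(p): return (np.array(p)-CEN)@FX*1000
def cloud(c):
    v,u=np.mgrid[0:384,0:512]; Z=c['z_map'].astype(float)
    d=np.stack([(u-c['cx'])/c['fx']*Z,-(v-c['cy'])/c['fy']*Z,-Z],-1)
    return d@rot(c['orientation']).T+c['eye'],Z>0
def go(x,y,ztip,yaw=YAW-np.pi):
    "tool shift/turn to put fingertips at fixture x,y, ztip mm"
    s=arm.read_state(); M=rot(s['orientation'])
    t=f2w(x,y,ztip+25); T=R.from_euler('xyz',[-np.pi/2,0,yaw]).as_matrix()
    print('t',round(s['time_s'],2),'tip f',(w2f(s['ee_pos']+M[:,1]*.025)).round(1),'F',s['ft_force'].round(1),'w',round(s['grip_width'],4))
    print(' shift',(M.T@(t-s['ee_pos'])).round(4),'turn',np.degrees(R.from_matrix(M.T@T).as_rotvec()).round(2))
E
python3 - <<'E'
from h import *
c=load('top'); P,ok=cloud(c)
hi=ok&(P[...,2]>.07)&(P[...,0]<.9)&(P[...,0]>.2)
Q=w2f(P[hi]); 
for r in [(60,100),(100,140),(140,180),(180,1000)]:
    s=Q[(Q[:,2]>r[0])&(Q[:,2]<r[1])]; 
    # coarse bins
    b=set(map(tuple,(np.round(s[:,:2]/50)*50).astype(int))); print(r,sorted(x for x in b if abs(x[0])<300 and abs(x[1])<300))
# disc/pins/plate check by depth
from_top=((P[...,2]>.052)&(P[...,2]<.066)&ok); Q=w2f(P); m=from_top&(abs(Q[...,1])<45)&(abs(Q[...,0])<140)
q=Q[m]
for lo,hi2 in [(-140,-90),(-30,20),(30,60),(65,110)]:
    s=q[(q[:,0]>lo)&(q[:,0]<hi2)]; print(lo,len(s),s.mean(0),s.min(0),s.max(0))
go(25,27,120)
E
```

```text
(60, 100) [(np.int64(-250), np.int64(-200)), (np.int64(-200), np.int64(-200)), (np.int64(-150), np.int64(-250)), (np.int64(-150), np.int64(-200)), (np.int64(-100), np.int64(-250)), (np.int64(-100), np.int64(-200)), (np.int64(0), np.int64(-250))]
(100, 140) [(np.int64(-250), np.int64(-200)), (np.int64(-200), np.int64(-200)), (np.int64(-150), np.int64(-200)), (np.int64(-100), np.int64(-200))]
(140, 180) [(np.int64(-250), np.int64(-200)), (np.int64(-250), np.int64(-150)), (np.int64(-200), np.int64(-200)), (np.int64(-200), np.int64(-150)), (np.int64(-150), np.int64(-200)), (np.int64(-150), np.int64(-150)), (np.int64(-100), np.int64(-200)), (np.int64(-100), np.int64(-150))]
(180, 1000) [(np.int64(-250), np.int64(-150)), (np.int64(-200), np.int64(-150)), (np.int64(-150), np.int64(-150)), (np.int64(-100), np.int64(-150)), (np.int64(250), np.int64(250))]
-140 95 [-120.83444108   -1.96475593   59.26017639] [-126.57509461  -22.38055149   53.36951257] [-116.04739611   17.06848979   63.19959532]
-30 115 [-1.49854524 -2.63353903 55.06226209] [ -7.56366804 -25.06967706  52.23806058] [ 4.39801299 19.1948426  60.64195348]
30 27 [43.37211105 18.08705931 58.69713788] [38.45628029 12.26953816 52.94128977] [48.42453033 23.55127249 61.86964956]
65 27 [ 84.75178744 -22.137716    58.4802858 ] [ 79.46059696 -27.67706     52.07277249] [ 90.12502094 -17.37092285  61.61653029]
t 0.1 tip f [-279.2  540.5  204.4] F [-0.   0.6 -1. ] w 0.0938
 shift [-0.4822  0.0853 -0.3516] turn [ 7.000e-02 -9.546e+01 -1.100e-01]
```

>>> {"op": "drive_tool", "data": {"rows": [[[-0.039,0,-0.028,0,-8,0,0],[-0.078,0,-0.056,0,-16,0,0],[-0.117,0,-0.084,0,-24,0,0],[-0.156,0,-0.112,0,-32,0,0],[-0.195,0,-0.14,0,-40,0,0]]], "squeeze": 20}}

```text
time_s: 0.6
ee_pos: [0.316, -0.3554, 0.23]
orientation: [-1.571, 0.0, -2.137]
ft_force: [0.2, 0.0, -0.8]
grip_width: 0.0574
```

```bash
python3 - <<'E'
from h import *
go(25,27,120)
E
```

```text
t 0.6 tip f [-157.5  332.   205. ] F [ 0.2  0.  -0.8] w 0.0574
 shift [-0.3546  0.0852  0.0244] turn [ 2.000e-02 -5.517e+01 -4.000e-02]
```

>>> {"op": "drive_tool", "data": {"rows": [[[-0.045,0,0.003,0,-8,0,0],[-0.09,0,0.006,0,-16,0,0],[-0.135,0,0.009,0,-24,0,0],[-0.18,0,0.012,0,-32,0,0],[-0.225,0,0.015,0,-40,0,0]]]}}

```text
time_s: 1.1
ee_pos: [0.4502, -0.1743, 0.2301]
orientation: [-1.571, 0.0, -1.438]
ft_force: [0.1, 0.1, 0.0]
grip_width: 0.0173
```

```bash
python3 - <<'E'
from h import *
go(25,27,120)
E
```

```text
t 1.1 tip f [-42.3 138.2 205.1] F [0.1 0.1 0. ] w 0.0173
 shift [-0.094   0.0851  0.0898] turn [ 2.000e-02 -1.513e+01 -1.000e-02]
```

>>> {"op": "drive_tool", "data": {"rows": [[[-0.03,0.02,0.03,0,-5,0,0],[-0.06,0.05,0.06,0,-10,0,0],[-0.094,0.085,0.09,0,-15.1,0,0],[-0.094,0.085,0.09,0,-15.1,0,0],[-0.094,0.085,0.09,0,-15.1,0,0]]]}}

```text
time_s: 1.6
ee_pos: [0.5259, -0.0702, 0.1436]
orientation: [-1.574, 0.002, -1.178]
ft_force: [0.9, -0.1, -0.0]
grip_width: 0.0004
```

```bash
python3 - <<'E'
from h import *
go(25,26,37)
for n in ['wrist','side']:
    c=cap(n); save(c,n+'2.png',s=1.5 if n=='wrist' else 1)
save(load('side'),'side2c.png',(170,150,290,290),4)
E
```

```text
t 1.6 tip f [ 24.5  28.3 118.6] F [ 0.9 -0.1 -0. ] w 0.0004
 shift [-0.0004  0.0815  0.0025] turn [ 0.21 -0.26 -0.14]
```

View pics/wrist2.png

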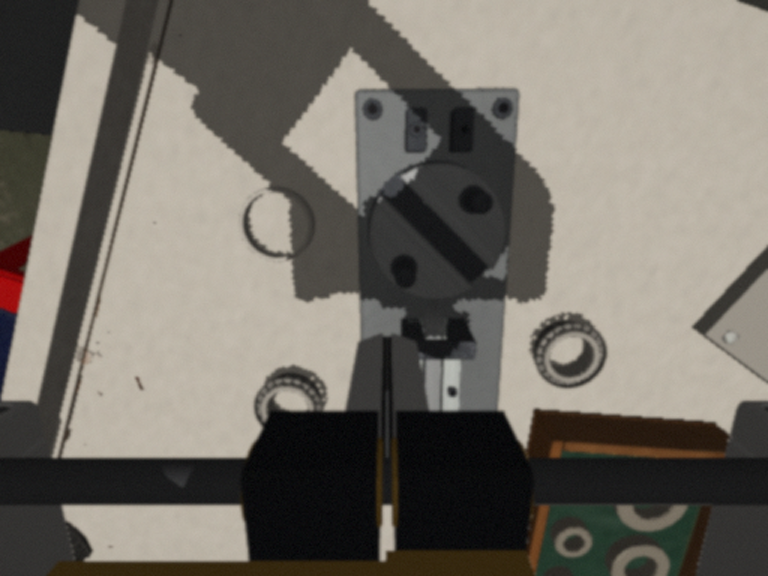

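View pics/side2c.png

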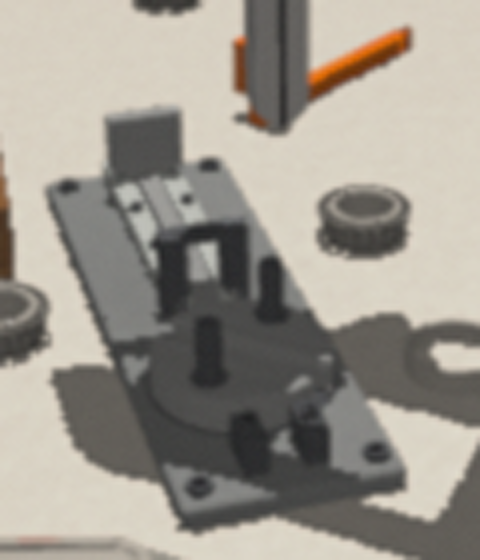

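```bash
python3 - <<'E'
from h import *
c=load('wrist'); save(c,'wc.png',(225,50,360,240),4)
o=lambda x,y,z: w2f(w(c,(x+.5)/1.5-.5,(y+.5)/1.5-.5,z)).round(1)
print('corners',o(356,89,.012),o(519,89,.012),'disc',o(439,229,.03),'pins',o(404,271,.06),o(477,200,.06))
E
```

```text
corners [148.   45.8  12. ] [147.6 -51.8  12. ] disc [66.5 -4.2 30. ] pins [47.3 18.  60. ] [ 85.9 -20.6  60. ]
```

View pics/wc.png

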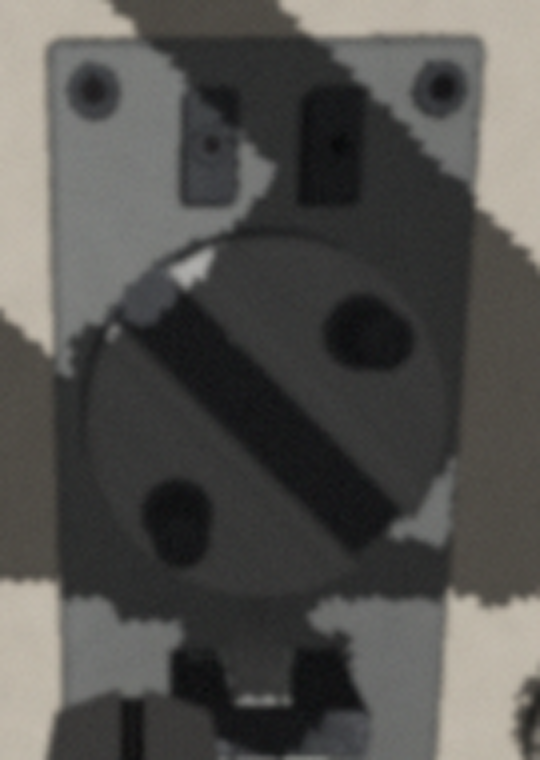

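```bash
sed -i 's/^def f2w/CEN=CEN+FX@np.array([.0005,-.002,0])\ndef f2w/' h.py; python3 - <<'E'
from h import *
go(25,26,37)
E
```

```text
t 1.7 tip f [ 21.4  29.9 121.1] F [0.1 0.  0.2] w 0.0006
 shift [-0.0037  0.0841  0.0039] turn [-0.01 -0.41  0.05]
```

>>> {"op": "drive_tool", "data": {"rows": [[[-0.003,0.03,0.004,0,0,0,0],[-0.003,0.06,0.004,0,0,0,0],[-0.003,0.084,0.004,0,0,0,0],[-0.003,0.084,0.004,0,0,0,0],[-0.003,0.084,0.004,0,0,0,0]]]}}

```text
time_s: 2.2
ee_pos: [0.5301, -0.0687, 0.0629]
orientation: [-1.569, -0.001, -1.182]
ft_force: [0.5, -0.1, -0.0]
grip_width: 0.0003
```

```bash
python3 - <<'E'
from h import *
c=cap('wrist'); save(c,'w3.png',s=1.5); c=cap('side');save(c,'s3.png',(170,150,290,290),4)
go(51,28,37)
E
```

```text
t 2.3 tip f [23.3 24.5 38.9] F [-0.3  0.   0.4] w 0.0004
 shift [-0.0276  0.0018 -0.0037] turn [-0.19 -0.44  0.17]
```

View pics/w3.png

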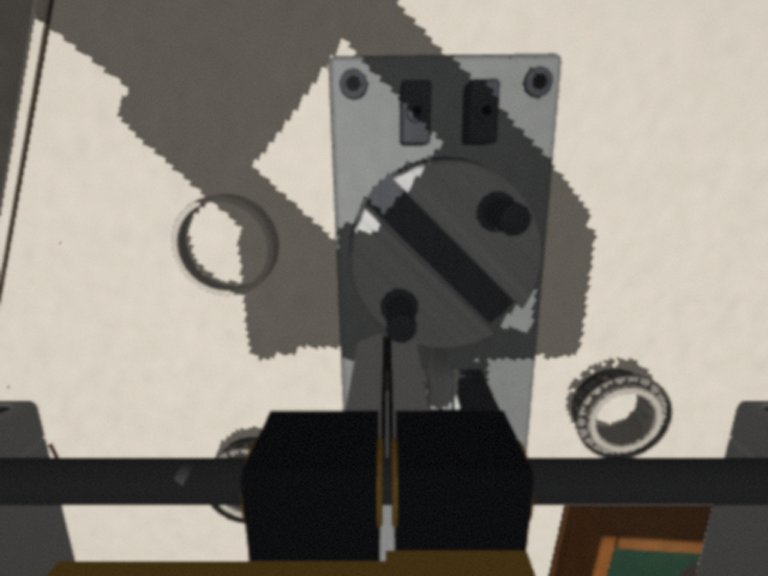

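View pics/s3.png

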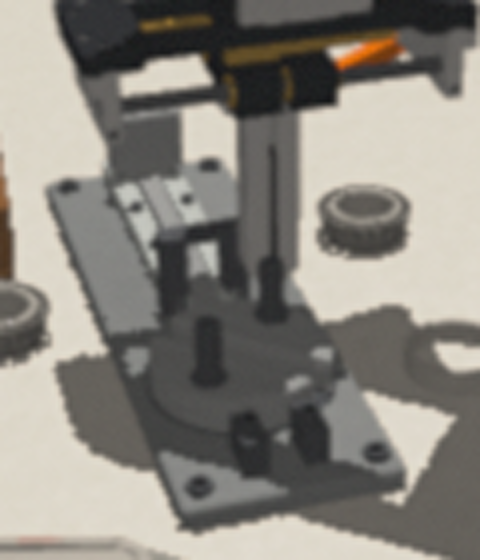

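>>> {"op": "drive_tool", "data": {"rows": [[[-0.005,0,-0.001,0,0,0,0],[-0.01,0,-0.002,0,0,0,0],[-0.015,0,-0.003,0,0,0,0],[-0.02,0,-0.003,0,0,0,0],[-0.025,0,-0.003,0,0,0,0]]]}}

```text
time_s: 2.8
ee_pos: [0.5182, -0.0479, 0.0633]
orientation: [-1.57, -0.006, -1.18]
ft_force: [-2.2, -7.3, 1.0]
grip_width: 0.0005
```

```bash
python3 - <<'E'
from h import *
c=cap('wrist'); save(c,'w4.png',s=1.5); c=cap('side');save(c,'s4.png',(170,150,290,290),4)
go(51,28,37)
E
```

```text
t 2.9 tip f [49.2 28.4 37.9] F [-0.9 -3.   1.9] w 0.0007
 shift [-0.0018  0.0009  0.0004] turn [-0.04 -0.33  0.16]
```

View pics/w4.png

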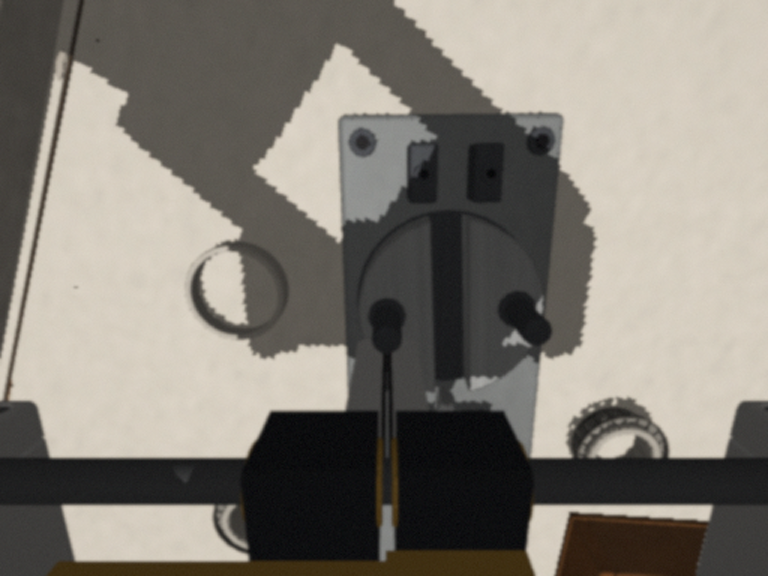

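```bash
python3 - <<'E'
from h import *
save(load('wrist'),'w4c.png',(215,70,385,260),4)
E
```

```text
(no output)
```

View pics/w4c.png

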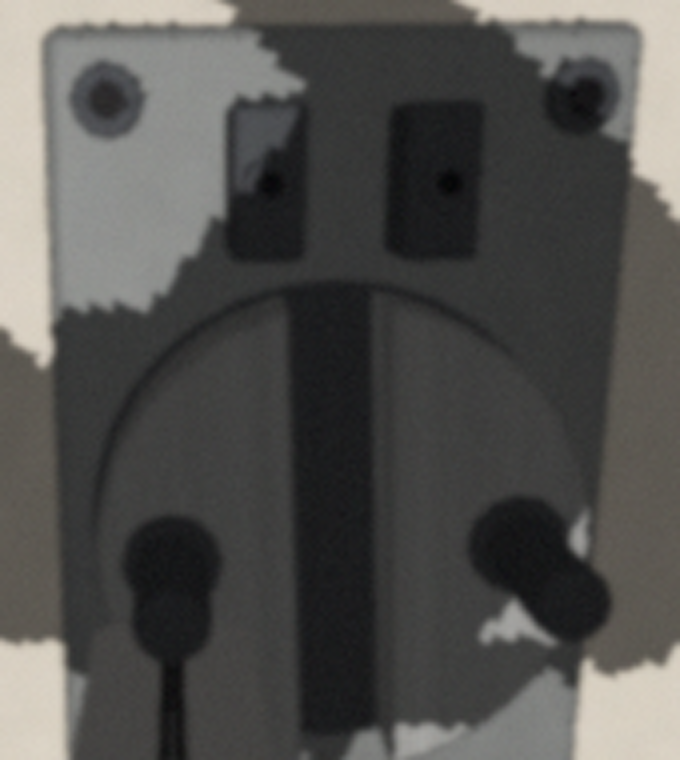

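```bash
python3 - <<'E'
from h import *
c=load('wrist')
f=lambda x,y,z: w2f(cr(c,x,y,z,(215,70),4))
def ang(a,b,z): 
    p,q=f(*a,z),f(*b,z); d=p-q; print(p.round(1),q.round(1),np.degrees(np.arctan2(d[1],d[0])).round(2))
print('plate');ang((45,40),(72,740),.012);ang((638,40),(578,740),.012)
print('slot');ang((290,300),(304,725),.03);ang((372,296),(374,725),.03)
print('pins base/top',f(172,560,.03).round(1),f(518,540,.03).round(1),f(172,620,.06).round(1),f(572,600,.06).round(1))
E
```

```text
plate
[145.7  48.2  12. ] [18.4 47.5 12. ] 0.29
[145.2 -49.1  12. ] [ 17.8 -50.9  12. ] 0.8
slot
[105.3   8.8  30. ] [30.7  4.7 30. ] 3.18
[105.9  -4.2  30. ] [30.6 -7.7 30. ] 2.67
pins base/top [61.7 27.8 30. ] [ 64.9 -30.5  30. ] [63.1 27.8 60. ] [ 65.8 -29.7  60. ]
```

>>> {"op": "drive_tool", "data": {"rows": [[[-0.001,0,0,0,0,0,0],[-0.0015,0,0,0,0,0,0],[-0.0015,0,0,0,0,0,0],[-0.0015,0,0,0,0,0,0],[-0.0015,0,0,0,0,0,0]]]}}

```text
time_s: 3.4
ee_pos: [0.5173, -0.0437, 0.0616]
orientation: [-1.57, -0.0, -1.18]
ft_force: [1.1, -1.3, 1.6]
grip_width: 0.0008
```

```bash
python3 - <<'E'
from h import *
c=cap('wrist'); save(c,'w5c.png',(215,70,385,260),4)
go(20,30,37)
E
```

```text
t 3.45 tip f [51.7 27.9 36.5] F [ 1.6 -2.9  0.8] w 0.0003
 shift [ 0.0317 -0.0005 -0.0018] turn [-0.05 -0.36  0.01]
```

View pics/w5c.png

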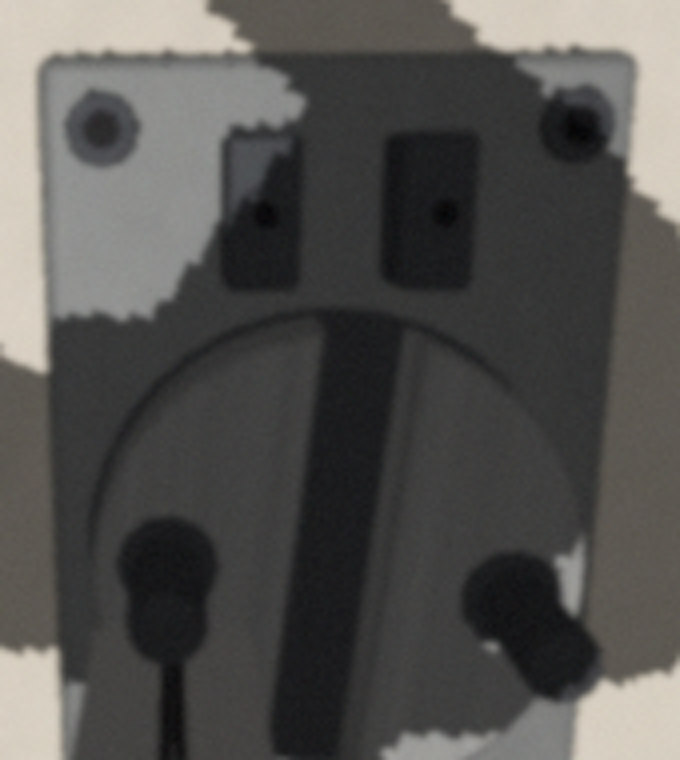

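```bash
python3 - <<'E'
from h import *
c=load('wrist')
f=lambda x,y,z: w2f(cr(c,x,y,z,(215,70),4))
def ang(a,b,z): 
    p,q=f(*a,z),f(*b,z); d=p-q; print(p.round(1),q.round(1),np.degrees(np.arctan2(d[1],d[0])).round(2))
ang((40,70),(67,740),.012);ang((634,70),(578,740),.012)
ang((323,330),(275,740),.03);ang((402,326),(345,740),.03)
print('pins base/top',f(167,560,.03).round(1),f(512,595,.03).round(1),f(167,622,.06).round(1),f(560,657,.06).round(1))
go(0,0,0)
E
```

```text
[145.6  48.2  12. ] [24.  47.5 12. ] 0.32
[145.  -49.3  12. ] [ 23.3 -51.   12. ] 0.77
[105.2   2.8  30. ] [33.2  9.2 30. ] -5.03
[105.7  -9.7  30. ] [33.1 -3.1 30. ] -5.16
pins base/top [66.7 27.9 30. ] [ 60.1 -30.5  30. ] [67.8 27.8 60. ] [ 62.  -28.9  60. ]
t 3.45 tip f [51.7 27.9 36.5] F [ 1.6 -2.9  0.8] w 0.0003
 shift [0.0515 0.0366 0.0283] turn [-0.05 -0.36  0.01]
```

>>> {"op": "drive_tool", "data": {"rows": [[[0.01,0,0,0,0,0,0],[0.022,0,0,0,0,0,0],[0.022,-0.02,0,0,0,0,0],[0.022,-0.04,0,0,0,0,0],[0.022,-0.04,0.02,0,0,0,0]]]}}

```text
time_s: 3.95
ee_pos: [0.5443, -0.0581, 0.1036]
orientation: [-1.569, -0.001, -1.182]
ft_force: [0.9, -0.3, 0.5]
grip_width: 0.0005
```

>>> {"op": "drive_tool", "data": {"rows": [[[0,0,0.02,0,0,0,0],[0,0,0.037,0,0,0,0],[0,0.02,0.037,0,0,0,0],[0,0.04,0.037,0,0,0,0],[0,0.04,0.037,0,0,0,0]]]}}

```text
time_s: 4.45
ee_pos: [0.5751, -0.0424, 0.058]
orientation: [-1.577, 0.005, -1.181]
ft_force: [-0.3, -0.1, -0.2]
grip_width: 0.0002
```

```bash
python3 - <<'E'
from h import *
go(44,-30,37)
c=cap('wrist'); save(c,'w6.png',s=1.5)
go(44,-30,37)
E
```

```text
t 4.45 tip f [ 30.7 -25.8  33. ] F [-0.3 -0.1 -0.2] w 0.0002
 shift [-0.0135 -0.004   0.0039] turn [ 0.34 -0.39 -0.27]
t 4.5 tip f [ 30.  -26.8  34.5] F [-0.5  0.5  1.2] w 0.0006
 shift [-0.0141 -0.0025  0.003 ] turn [ 0.22 -0.39 -0.17]
```

View pics/w6.png

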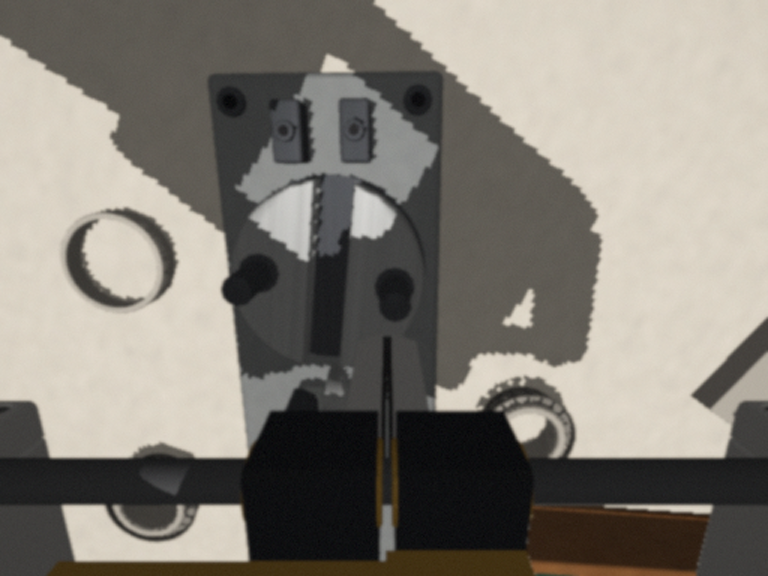

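>>> {"op": "drive_tool", "data": {"rows": [[[-0.006,-0.001,0.002,0,0,0,0],[-0.012,-0.002,0.002,0,0,0,0],[-0.015,-0.002,0.002,0,0,0,0],[-0.0175,-0.002,0.002,0,0,0,0],[-0.0175,-0.002,0.002,0,0,0,0]]]}}

```text
time_s: 5.0
ee_pos: [0.5741, -0.0256, 0.0646]
orientation: [-1.568, -0.002, -1.179]
ft_force: [0.8, -1.3, 2.1]
grip_width: 0.0006
```

>>> {"op": "drive_tool", "data": {"rows": [[[0,0,0,0,0,0,0],[0,0,0,0,0,0,0],[0,0,0,0,0,0,0],[0,0,0,0,0,0,0],[0,0,0,0,0,0,0]]]}}

```text
time_s: 5.5
ee_pos: [0.5732, -0.0258, 0.0636]
orientation: [-1.571, -0.0, -1.18]
ft_force: [0.8, -1.5, 2.1]
grip_width: 0.0003
```

```bash
python3 - <<'E'
from h import *
go(49,-30,37)
c=cap('wrist'); save(c,'w7.png',(120,50,310,240),4)
go(49,-30,37)
E
```

```text
t 5.5 tip f [ 46.5 -30.6  38.6] F [ 0.8 -1.5  2.1] w 0.0003
 shift [-0.0025  0.0016 -0.0007] turn [-0.02 -0.37  0.03]
t 5.55 tip f [ 46.6 -30.6  38.5] F [ 1.6 -2.5  1.8] w 0.0005
 shift [-0.0024  0.0015 -0.0006] turn [-0.01 -0.36  0.02]
```

View pics/w7.png

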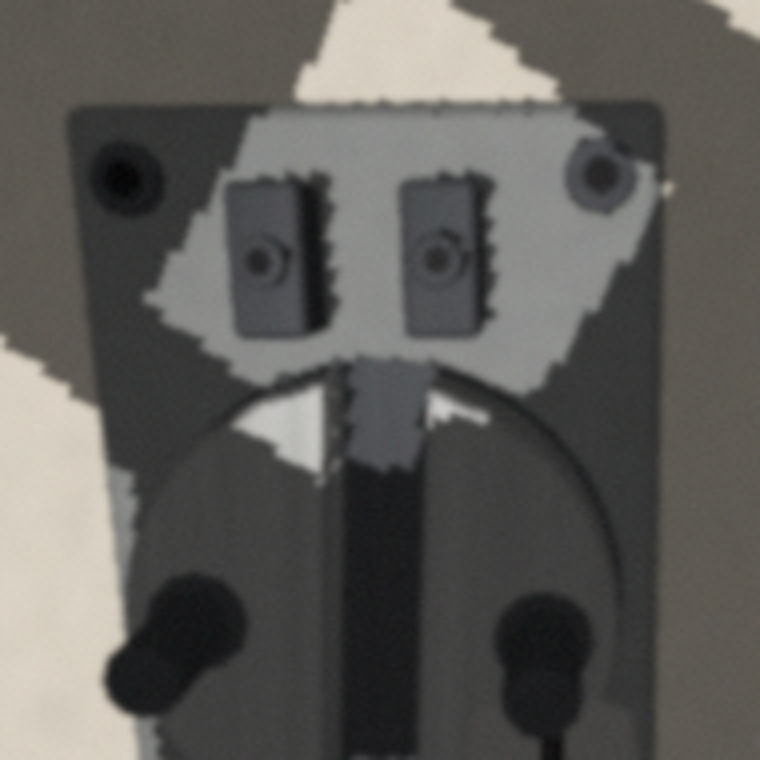

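```bash
python3 - <<'E'
from h import *
c=load('wrist')
f=lambda x,y,z: w2f(cr(c,x,y,z,(120,50),4))
def ang(a,b,z): 
    p,q=f(*a,z),f(*b,z); d=p-q; print(p.round(1),q.round(1),np.degrees(np.arctan2(d[1],d[0])).round(2))
ang((70,130),(140,720),.012);ang((663,130),(652,720),.012)
ang((326,400),(328,740),.03);ang((430,380),(415,740),.03)
print('pins base/top',f(195,625,.03).round(1),f(544,638,.03).round(1),f(147,677,.06).round(1),f(542,697,.06).round(1))
print('keeper',f(300,185,.03),f(305,335,.03),f(403,185,.03),f(407,335,.03))
E
```

```text
[144.1  47.5  12. ] [39.2 46.8 12. ] 0.4
[143.5 -50.3  12. ] [ 38.5 -50.3  12. ] -0.01
[101.7   4.5  30. ] [42.8  7.6 30. ] -3.06
[104.8 -12.3  30. ] [42.7 -7.5 30. ] -4.4
pins base/top [64.  28.8 30. ] [ 61.3 -30.1  30. ] [66.1 26.8 60. ] [ 62.6 -30.   60. ]
keeper [134.42399663   6.49099948  30.        ] [111.97062586   7.17270733  30.        ] [134.32517863  -9.20383764  30.        ] [111.86853008  -8.90696367  30.        ]
```

>>> {"op": "drive_tool", "data": {"rows": [[[-0.0005,0,0,0,0,0,0],[-0.001,0,0,0,0,0,0],[-0.0015,0,0,0,0,0,0],[-0.0015,0,0,0,0,0,0],[-0.0015,0,0,0,0,0,0]]]}}

```text
time_s: 6.05
ee_pos: [0.5723, -0.024, 0.0634]
orientation: [-1.571, 0.0, -1.18]
ft_force: [2.2, -1.3, 1.0]
grip_width: 0.0006
```

>>> {"op": "drive_tool", "data": {"rows": [[[0,0,0,0,0,0,0],[0,0,0,0,0,0,0],[0,0,0,0,0,0,0],[0,0,0,0,0,0,0],[0,0,0,0,0,0,0]]]}}

```text
time_s: 6.55
ee_pos: [0.5722, -0.0241, 0.0633]
orientation: [-1.571, 0.0, -1.18]
ft_force: [2.1, -1.2, -0.2]
grip_width: 0.0003
```

```bash
python3 - <<'E'
from h import *
go(49,-30,37)
c=cap('wrist'); save(c,'w8.png',(120,50,310,240),4)
E
```

```text
t 6.55 tip f [ 48.5 -30.4  38.3] F [ 2.1 -1.2 -0.2] w 0.0003
 shift [-0.0005  0.0013 -0.0004] turn [ 0.02 -0.36 -0.02]
```

View pics/w8.png

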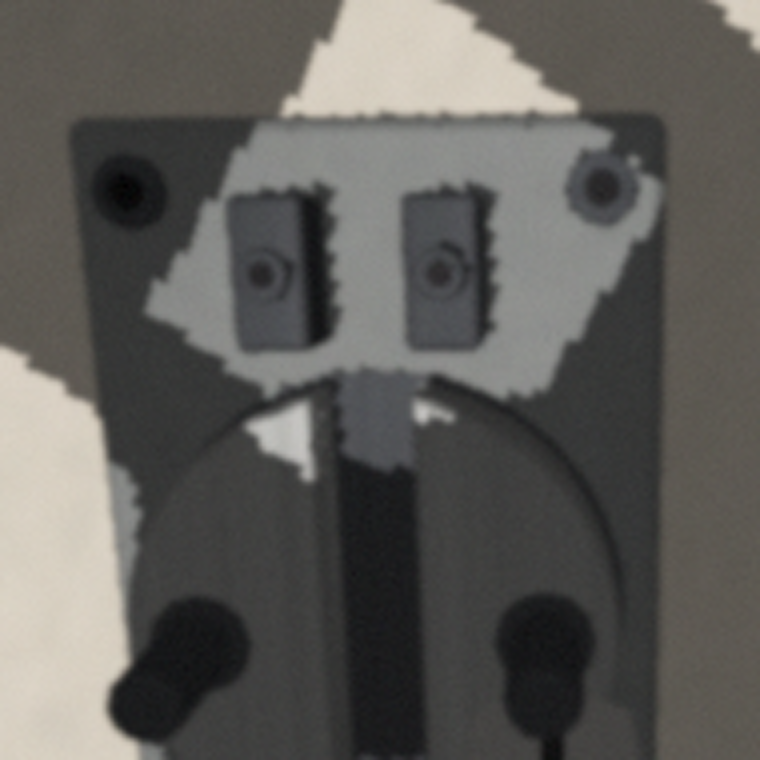

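```bash
python3 - <<'E'
from h import *
c=load('wrist')
f=lambda x,y,z: w2f(cr(c,x,y,z,(120,50),4))
def ang(a,b,z): 
    p,q=f(*a,z),f(*b,z); d=p-q; print(p.round(1),q.round(1),np.degrees(np.arctan2(d[1],d[0])).round(2))
ang((73,145),(140,720),.012);ang((665,145),(652,720),.012)
ang((312,405),(334,740),.03);ang((413,395),(425,740),.03)
print('pins base/top',f(202,640,.03).round(1),f(547,638,.03).round(1),f(147,702,.06).round(1),f(545,697,.06).round(1))
Q=w2f(cloud(load('top'))[0]); m=(Q[...,2]>60)&(Q[...,0]<-60)&(Q[...,0]>-250)&(Q[...,1]>-250)&(Q[...,1]<-60); q=Q[m]; print('lid',q[:,1].max(),q[q[:,1].argmax()],q[:,2].max())
E
```

```text
[143.7  47.5  12. ] [41.2 47.  12. ] 0.31
[143.1 -50.4  12. ] [ 40.6 -50.   12. ] -0.22
[102.9   7.   30. ] [44.8  6.8 30. ] 0.19
[104.4  -9.3  30. ] [44.7 -9.  30. ] -0.22
pins base/top [63.3 28.1 30. ] [ 63.3 -30.4  30. ] [64.2 27.3 60. ] [ 64.6 -30.2  60. ]
lid -139.9012455271408 [-194.99860353 -139.90124553  169.88493254] 181.72207160282395
```

>>> {"op": "drive_tool", "data": {"rows": [[[0.008,0,0,0,0,0,0],[0.015,0,0,0,0,0,0],[0.015,-0.022,0,0,0,0,0],[0.015,-0.045,0,0,0,0,0],[0.03,-0.045,0,0,0,0,0]]]}}

```text
time_s: 7.1
ee_pos: [0.5857, -0.0519, 0.1112]
orientation: [-1.567, -0.002, -1.178]
ft_force: [0.3, 0.0, -0.7]
grip_width: 0.0005
```

>>> {"op": "drive_tool", "data": {"rows": [[[0.04,0,-0.007,0,0,0,0],[0.08,0,-0.015,0,0,0,0],[0.12,0,-0.022,0,0,0,0],[0.15,0,-0.03,0,0,0,0],[0.17,0,-0.03,0,0,0,0]]]}}

```text
time_s: 7.6
ee_pos: [0.6198, -0.2244, 0.1066]
orientation: [-1.573, 0.001, -1.183]
ft_force: [-0.3, 0.2, 0.1]
grip_width: 0.0003
```

```bash
python3 - <<'E'
from h import *
c=cap('wrist'); save(c,'w9.png',s=1.5)
go(-150,-1,36)
E
```

```text
t 7.65 tip f [-157.4    3.    81.9] F [-0.2 -2.8  0.8] w 0.0006
 shift [-0.0075  0.0458  0.0039] turn [ 0.04 -0.61  0.11]
```

View pics/w9.png

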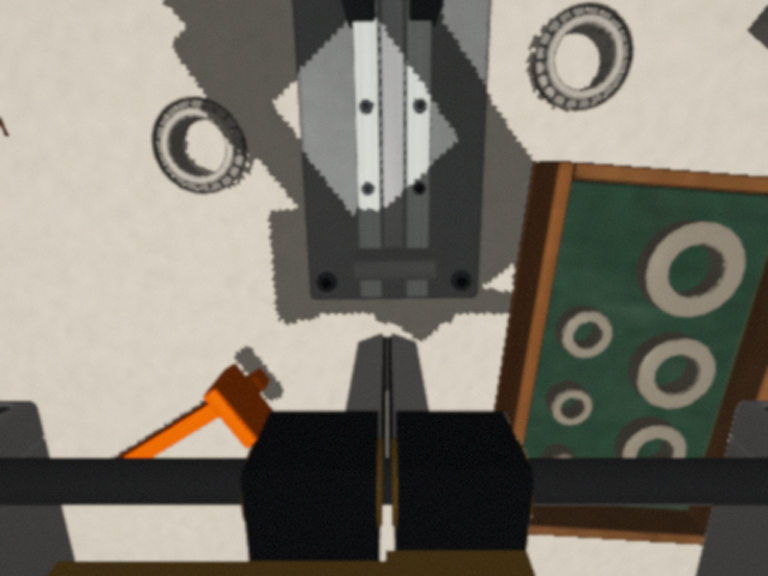

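>>> {"op": "drive_tool", "data": {"rows": [[[0,0.015,0.002,0,0,0,0],[0,0.03,0.004,0,0,0,0],[0,0.045,0.004,0,0,0,0],[0,0.045,0.004,0,0,0,0],[0,0.045,0.004,0,0,0,0]]]}}

```text
time_s: 8.15
ee_pos: [0.6237, -0.2175, 0.062]
orientation: [-1.573, 0.002, -1.179]
ft_force: [-0.8, -0.6, 0.3]
grip_width: 0.0001
```

```bash
python3 - <<'E'
from h import *
c=cap('wrist'); save(c,'w10.png'); c=cap('side'); save(c,'s10.png',(150,120,300,290),4)
go(-24.5,-1,37)
E
```

```text
t 8.25 tip f [-151.2   -3.9   38.9] F [-0.6 -0.4  0.5] w 0.0006
 shift [-0.1267  0.0018 -0.0035] turn [-0.03 -0.31  0.04]
```

View pics/w10.png

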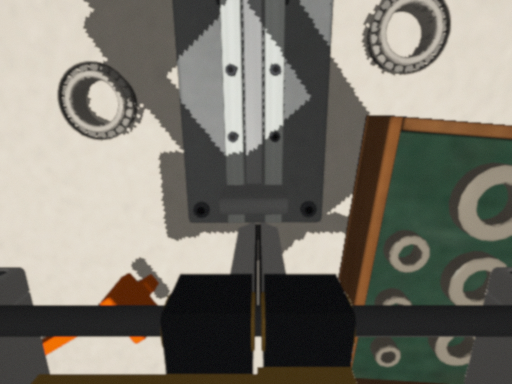

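View pics/s10.png

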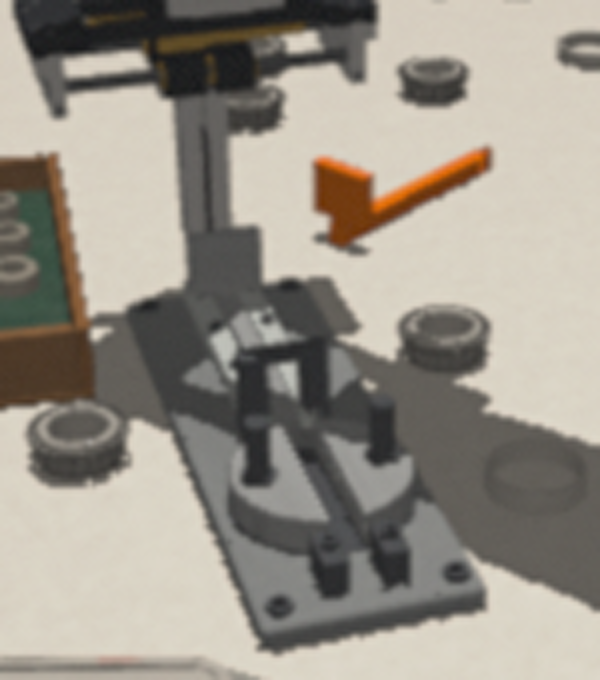

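>>> {"op": "drive_tool", "data": {"rows": [[[-0.008,0.001,-0.002,0,0,0,0],[-0.016,0.001,-0.002,0,0,0,0],[-0.025,0.001,-0.002,0,0,0,0],[-0.035,0.001,-0.002,0,0,0,0],[-0.045,0.001,-0.002,0,0,0,0]]]}}

```text
time_s: 8.75
ee_pos: [0.6058, -0.1777, 0.0632]
orientation: [-1.57, -0.002, -1.18]
ft_force: [1.0, -2.0, 2.1]
grip_width: 0.0004
```

```bash
python3 - <<'E'
from h import *
c=cap('wrist'); save(c,'w11.png'); c=cap('side'); save(c,'s11.png',(150,120,300,290),4)
go(-24.5,-1,37)
E
```

```text
t 8.85 tip f [-104.4   -1.6   37.5] F [ 0.4  0.4 -0.2] w 0.0003
 shift [-0.0799  0.0006 -0.001 ] turn [ 0.02 -0.29 -0.08]
```

View pics/w11.png

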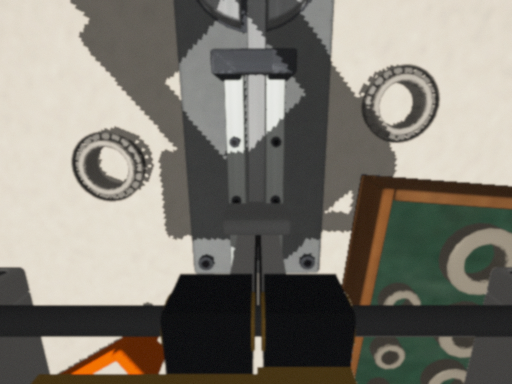

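View pics/s11.png

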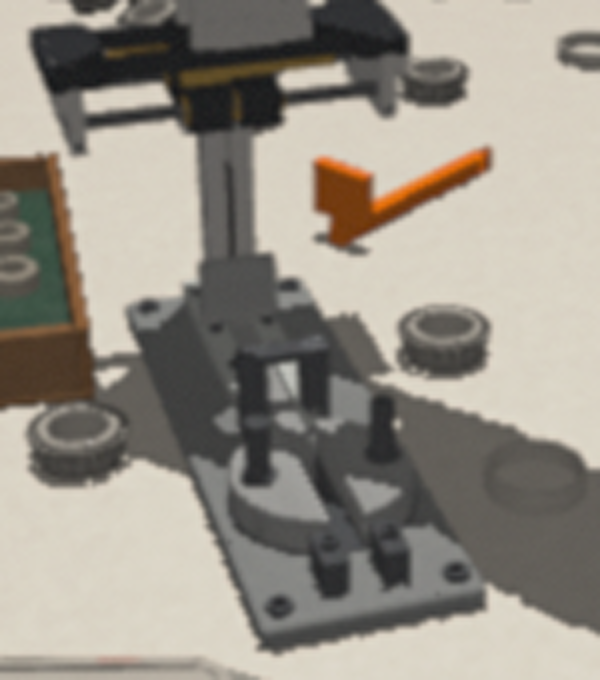

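Bar moves fine; the nose is entering the slot. Continuing.

>>> {"op": "drive_tool", "data": {"rows": [[[-0.008,0,0,0,0,0,0],[-0.016,0,0,0,0,0,0],[-0.024,0,0,0,0,0,0],[-0.032,0,0,0,0,0,0],[-0.04,0,0,0,0,0,0]]]}}

```text
time_s: 9.35
ee_pos: [0.5902, -0.1406, 0.0626]
orientation: [-1.571, -0.0, -1.18]
ft_force: [0.3, -0.9, 0.7]
grip_width: 0.0003
```

```bash
python3 - <<'E'
from h import *
c=cap('wrist'); save(c,'w12.png')
go(-24.5,-1,37)
E
```

```text
t 9.4 tip f [-64.3  -1.8  37.3] F [0.  0.1 0.6] w 0.0004
 shift [-0.0398  0.0004 -0.001 ] turn [ 0.03 -0.32 -0.09]
```

View pics/w12.png

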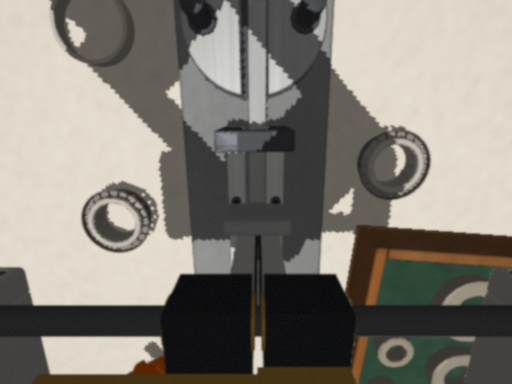

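>>> {"op": "drive_tool", "data": {"rows": [[[-0.007,0,0,0,0,0,0],[-0.014,0,0,0,0,0,0],[-0.021,0,0,0,0,0,0],[-0.027,0,0,0,0,0,0],[-0.033,0,0,0,0,0,0]]]}}

```text
time_s: 9.9
ee_pos: [0.5774, -0.1101, 0.0623]
orientation: [-1.571, 0.0, -1.18]
ft_force: [2.3, -1.6, 0.2]
grip_width: 0.0006
```

>>> {"op": "drive_tool", "data": {"rows": [[[-0.001,0,0,0,0,0,0],[-0.002,0,0,0,0,0,0],[-0.003,0,0,0,0,0,0],[-0.004,0,0,0,0,0,0],[-0.004,0,0,0,0,0,0]]]}}

```text
time_s: 10.4
ee_pos: [0.576, -0.1068, 0.0623]
orientation: [-1.571, 0.001, -1.18]
ft_force: [0.4, -0.4, -1.1]
grip_width: 0.0004
```

```bash
python3 - <<'E'
from h import *
c=cap('wrist'); save(c,'w13.png',(150,80,350,280),3); c=cap('side'); save(c,'s13.png',(150,120,300,290),4)
go(-24.5,-1,37)
E
```

```text
t 10.5 tip f [-29.3  -1.9  37.3] F [ 0.  -0.8 -0.5] w 0.0003
 shift [-0.0048  0.0003 -0.001 ] turn [ 0.01 -0.37 -0.03]
```

View pics/w13.png

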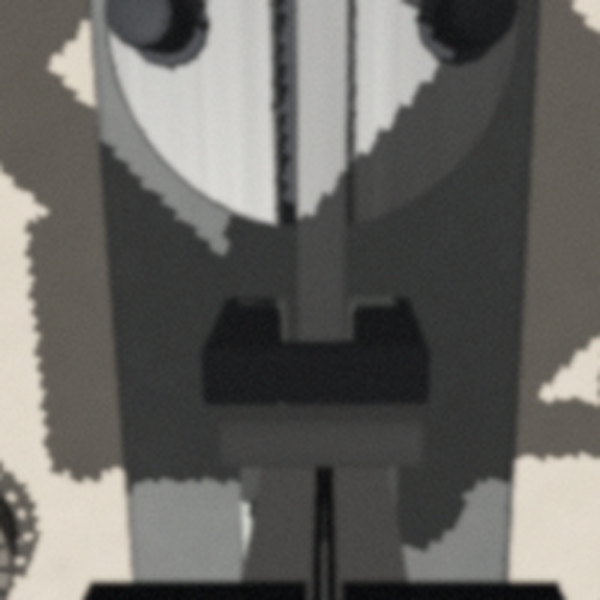

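View pics/s13.png

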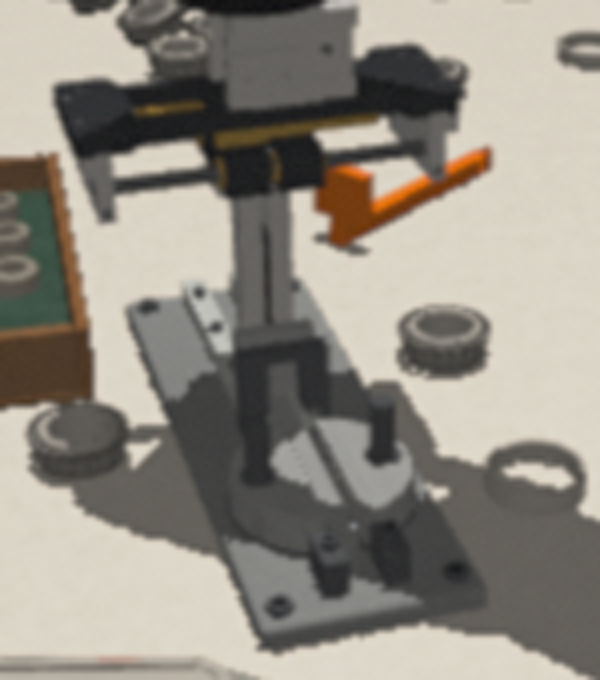

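>>> {"op": "drive_tool", "data": {"rows": [[[-0.001,0,0,0,0,0,0],[-0.002,0,0,0,0,0,0],[-0.003,0,0,0,0,0,0],[-0.0035,0,0,0,0,0,0],[-0.0035,0,0,0,0,0,0]]]}}

```text
time_s: 11.0
ee_pos: [0.5756, -0.1054, 0.0626]
orientation: [-1.57, -0.004, -1.18]
ft_force: [1.3, -6.5, -3.0]
grip_width: 0.0004
```

>>> {"op": "drive_tool", "data": {"rows": [[[-0.0004,0,0,0,0,0,0],[-0.0008,0,0,0,0,0,0],[-0.0012,0,0,0,0,0,0],[-0.0015,0,0,0,0,0,0],[-0.0015,0,0,0,0,0,0]]]}}

```text
time_s: 11.5
ee_pos: [0.5756, -0.1053, 0.0627]
orientation: [-1.57, -0.006, -1.18]
ft_force: [2.0, -8.7, -5.6]
grip_width: 0.0003
```

```bash
python3 - <<'E'
from h import *
c=cap('wrist'); save(c,'w14.png',(150,80,350,280),3)
go(-24.5,-1,37)
E
```

```text
t 11.55 tip f [-27.8  -2.2  37.7] F [ 3.  -8.1 -4.5] w 0.0004
 shift [-0.0032  0.0007 -0.0012] turn [-0.06 -0.34  0.35]
```

View pics/w14.png

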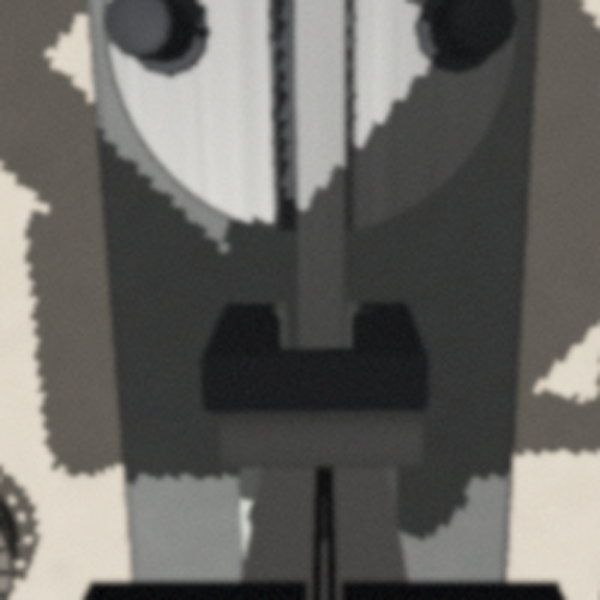

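>>> {"op": "drive_tool", "data": {"rows": [[[-0.001,0,0,0,0,0,0],[-0.002,0,0,0,0,0,0],[-0.003,0,0,0,0,0,0],[-0.003,0,0,0,0,0,0],[-0.003,0,0,0,0,0,0]]]}}

```text
time_s: 12.05
ee_pos: [0.5756, -0.1051, 0.0629]
orientation: [-1.569, -0.011, -1.179]
ft_force: [6.3, -15.5, -8.3]
grip_width: 0.0004
```

>>> {"op": "drive_tool", "data": {"rows": [[[0.005,0,0,0,0,0,0],[0.015,0,0,0,0,0,0],[0.03,0,0,0,0,0,0],[0.035,-0.03,0,0,0,0,0],[0.04,-0.07,0,0,0,0,0]]]}}

```text
time_s: 12.55
ee_pos: [0.5865, -0.1364, 0.1303]
orientation: [-1.576, 0.005, -1.18]
ft_force: [0.0, -0.0, -0.1]
grip_width: 0.0006
```

>>> {"op": "drive_tool", "data": {"rows": [[[0.04,-0.03,0,0,0,0,0],[0.08,-0.06,0,0,0,0,0],[0.11,-0.08,0,0,0,0,0],[0.11,-0.08,0,0,0,0,0],[0.11,-0.08,0,0,0,0,0]]]}}

```text
time_s: 13.05
ee_pos: [0.6304, -0.2389, 0.2125]
orientation: [-1.57, 0.001, -1.181]
ft_force: [0.0, 0.6, -0.9]
grip_width: 0.0008
```

```bash
python3 - <<'E'
from h import *
c=cap('wrist'); save(c,'w15.png',s=1.5);c=cap('side'); save(c,'s15.png',(170,170,300,290),5);c=cap('top'); save(c,'t15.png',(160,130,315,232),5)
E
```

```text
(no output)
```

View pics/w15.png

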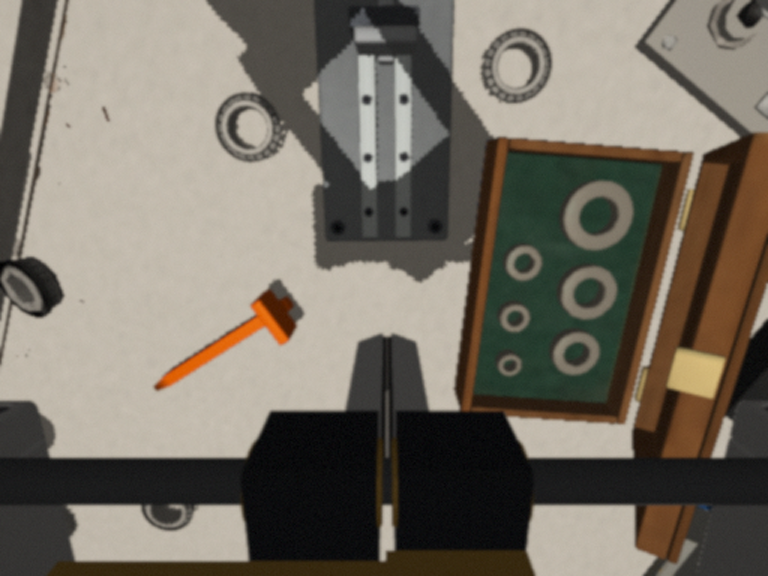

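View pics/s15.png

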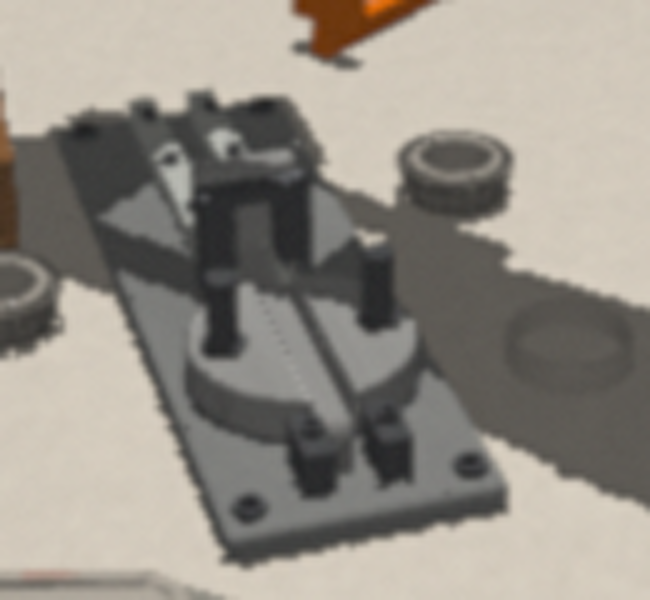

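View pics/t15.png

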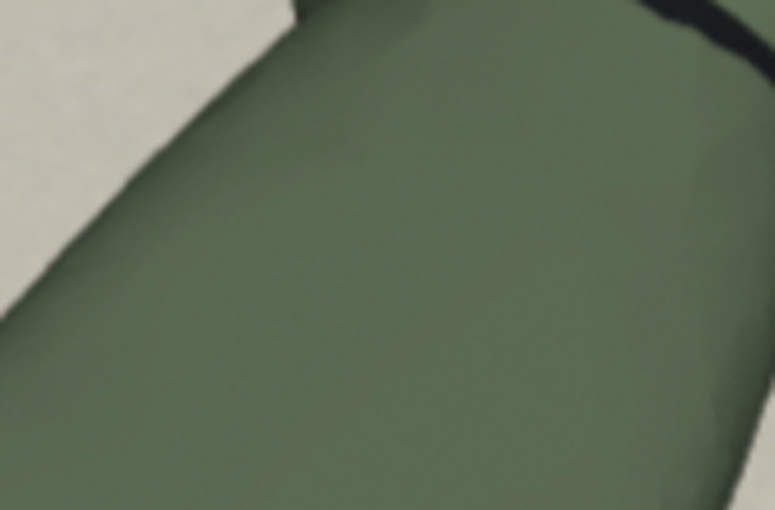

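>>> {"op": "drive_tool", "data": {"rows": [[[0.02,0,-0.045,0,0,0,0],[0.04,0,-0.09,0,0,0,0],[0.06,0,-0.135,0,0,0,0],[0.08,0,-0.18,0,0,0,0],[0.1,0,-0.22,0,0,0,0]]]}}

```text
time_s: 13.7
ee_pos: [0.4631, -0.4137, 0.2111]
orientation: [-1.572, 0.003, -1.179]
ft_force: [0.5, -0.3, -0.3]
grip_width: 0.0005
```

>>> {"op": "drive_tool", "data": {"rows": [[[0.02,0,-0.02,0,0,0,0],[0.05,0,-0.04,0,0,0,0],[0.08,0,-0.06,0,0,0,0],[0.08,0,-0.06,0,0,0,0],[0.08,0,-0.06,0,0,0,0]]]}}

```text
time_s: 14.2
ee_pos: [0.4397, -0.51, 0.2109]
orientation: [-1.571, 0.003, -1.18]
ft_force: [0.4, -0.3, 0.3]
grip_width: 0.0001
```

```bash
python3 - <<'E'
from h import *
c=cap('top'); save(c,'t16.png',(160,130,315,232),5); print(arm.read_state()['time_s'])
E
```

```text
14.25
```

View pics/t16.png

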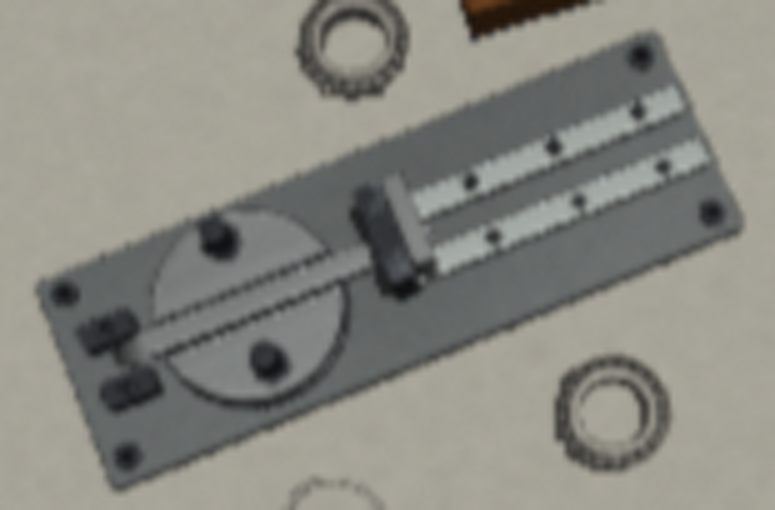

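The top picture shows the plate flush against the portal (crop px 385–425, 180–265). The bar runs through the slot with its nose in the keeper, around (120,350). The bearings and ring are where they were in the first picture. Handing in.

```bash
python3 - <<'E'
from h import *
workorder.close_job(); print(arm.read_state()['time_s'])
E
```

```text
the job is handed in; nothing more can be done
the job is handed in; nothing more can be done
```

The fixture is locked: I turned the disc until its slot lined up with the bar, then pushed the steel bar by its plate through the slot until the plate stopped against the pillars.

- **Turning the disc:** The first push on one pin overshot by about 5°. I corrected it by pushing the other pin, and the wrist camera then showed the slot within about 0.5° of the bar's line.
- **Pushing the bar:** With the plate against the pillars, the push force rose to about 19 N with almost no further movement. I then backed the arm well clear.
- **Last checks:** The final top picture shows the plate flush with the portal, the bar through the slot and its nose in the keeper. The two bearings and the ring are where they started. The measured fingertip position put the plate's rear face about 1 mm short of nominal home, which is within the calibration error.
- **Time:** The job was ready at about 14 s of the 54 s allowed.

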